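# Hook the accessory tray bracket onto the slotted upright and lock it

## Robot

A 6-joint arm with a two-finger parallel gripper is mounted at the origin on the work surface. World frame = base frame: x ahead of the robot, y to its left, z up, the work surface at z = 0. Lengths are in m, angles in rad, forces in N, time in s.
With the tool pointing down it reaches from about 0.3 to 0.775 m from the base axis. Payload 14.6 kg.
Tool frame: the origin (TCP) lies at the very end of the fingers, on their centre line; the grasp point (between the pads) lies 19 mm behind it; z points along the fingers, y is the line along which they close (so a half turn about z gives the same grasp; the last joint's range is limited). The gripper opens to 85 mm and grips with 20 to 120 N. Pads are 22 mm wide; open, the fingers measure 114 mm over their backs; the gripper's body (76 mm by 85 mm) begins 54 mm behind the grasp point. The pads swing forward as they close: fully open they stand 13 mm farther back than shut.
Start: joints at [1.232, 0.3, 1.521, -0, 1.321, -0.067], TCP at [0.148, 0.53, 0.231] pointing down, gripper open.
Joint ranges: [-3.03, 3.03], [-0.79, 2.21], [0.23, 2.52], [-1.04, 4.18], [0, 3.07], [-2.55, 2.55]. Speed limits (rad/s): [2.22, 2.22, 2.57, 3.14, 3.14, 3.14].

## Interface

Orientations are given as a rotation vector (axis times angle).
In Python, from station import arm, optics gives the robot as it stands. The module is installed in compiled form; this text tells all that it offers.
- The arm moves only by the tool apply_moves, never from a script. Its argument "series" is a list of rows, each a list of 7 numbers: the turn, a rotation vector about the tool's x, y, z in rad, then the shift along the tool's x, y, z in cm, then the opening, from 0 (shut) to 1 (fully open). In form: [[ax, ay, az, dx, dy, dz, hand], ...]. A call has 1 to 20 rows; each row shifts and turns the commanded pose from where the row before left it, along the tool's axes as they then stand; what a row does not reach is not made up. A row lasts 1/12 s, in which the tool goes at most 41.7 mm and 7.16 degrees, less where a joint would pass 70% of its speed; a pose out of reach is approached as far as the arm can. A call is refused whole if a number of a shift passes 4.17 or a number of a turn 0.125, either way. A call with a gripper value outside its range is refused whole. The fingers move at their own pace and stop on an object; "grip_force" is the grip in N (left out, the last holds). Time passes only in rows, so rows that do not move let the fingers close. It gives the time, the measured TCP pose, the force, the opening and the grip force at its end, in the units of the state.
- arm.get_state(): the state, without advancing time (a new reading comes with each control period).
- optics.camera(name): name is "side" or "top"; returns a dict with "pixels" (384x512x3 uint8, blue, green, red), "depth" (384x512 float32, m along the optical axis (not along the pixel's ray), 0 where there is no reading), "fx", "fy", "cx", "cy" (pixels), "R" (3x3) and "t" (3): a world point X has camera coordinates R X + t. Camera axes: x right, y down, z forward; pixel columns grow to the right and rows downward; lengths in m; the calibration is good to about 2 mm. A picture is of the moment at which its call begins.
- arm.job_done(): hands the job in; it is judged then, once.
The state is a dict: "time_s": time; "q": joint angles; "joint_velocities": joint speeds; "effort": joint torques, N m; "ee_pos": TCP position; "tool_rot": TCP orientation; "force": force on the tool from outside, world axes, zero at the start; "torque": the same for the moment, N m; "opening": finger opening in m; "gripper_force": force on a finger pad.
Only numpy, scipy, OpenCV 4.12 (cv2) and the standard library are available. Lean on these libraries where they do the work, as an engineer would, in place of code of your own. Each camera call takes 0.05 s, during which the arm holds its last target. There are 200 camera calls.

## Task

Two small aluminium bracket trays stand on the lab bench; pick up the one with a hook on its back, lower its hook into the slot of the steel upright so that the tray hangs on the side facing the robot, and press it down with the gripper until it is fully home and the sprung catch has snapped back over it. Let go, and leave the plain tray without a hook where it is.

Things in the scene. Friction and masses are not known exactly. Their poses are not given: they have to be found in the camera images.
- hook_tray: Aluminium tray bracket with a hook, 0.28 kg. Origin: centre of underside; +x to the hook side, z up. mm: tray x -52..48, 90 wide, walls 18 high; grip rib 10 thick in y, x -45..48, top z 115; back plate x 48..53, 90 wide, top z 105; neck x 53..69, 10 wide, z 75..105; behind it cross plate x 69..74, 62 wide, two lips flaring down to x 84, z 54; tab in its middle x 74..92, z 95..105.
- plain_tray: The other aluminium tray, same tray, rib and back plate, same origin and axes, but no hook behind the back plate, only two dark screw holes in it. Not to be used: leave it standing where it is.
- upright: Fixed steel upright. Origin: on bench in mid plate; +x is its rear, away from the robot. mm: plate x -3..3, 100 wide, 185 high; slot in its middle open at the top, 26 wide (50 at mouth), bottom z 145. Hook enters from above (tray origin above z 135): cross plate behind, back plate in front. Tray home: origin x -61 (play 5), y 0 (play 8), z 70, same yaw; freed it sags 5 deg. Rear post to z 200.
- catch (a joint): Brass sprung catch, 8 mm wide, on the post behind the slot. Value in m: 0 = sprung forward (nose at upright x 22 mm, underside z 180 mm, sloping 45 degrees up and back to z 198), up to 0.022 pushed back. The tray's tab pushes it back 4 to 15 mm on the way down; at home it springs to 0 over the tab. The tray's weight does not do it: it hangs 10 to 25 mm high until pressed down with 5 to 15 N.

How it is judged:
By the outcome, as a careful person would: the job done as asked, in the order asked, and still so for the second after the job is handed in, with the robot touching nothing.
It also fails if it takes over 43 s, if anything falls off the work surface, if the arm or the gripper's body presses on something with over 40 N, if the wrist force passes 120 N, or if a joint passes its speed limit or range.

## Working session

There is one attempt and no reset: what is moved stays moved. The work goes in short steps, Python scripts to look and compute and a tool call to move; the robot and the scene stay as the last step left them, time stands still between calls to the robot, and variables do not carry over. Pictures are saved under pics/ and viewed, at most 10 in all, crops included, and the job is handed in when it is done.

Besides the shell and the picture viewer there is one more tool, called after "Call:" as name([rows], argument=value, ...), one row to a line, values as JSON. apply_moves: Moves the arm, as the interface text tells. Its arguments: {"type":"object","properties":{"series":{"type":"array","items":{"type":"array","items":{"type":"number"}}},"grip_force":{"type":"number"}},"required":["series"]}

```bash
mkdir -p pics
cat > h.py <<'E'
import numpy as np, cv2
from station import arm, optics
def shot(n):
    c=optics.camera(n); 
    c['pixels']=np.asarray(c['pixels']); c['depth']=np.asarray(c['depth']); c['R']=np.asarray(c['R']); c['t']=np.asarray(c['t'])
    d=c['depth']; v,u=np.indices(d.shape)
    P=np.stack([(u-c['cx'])/c['fx']*d,(v-c['cy'])/c['fy']*d,d],-1)
    c['W']=(P-c['t'])@c['R']; c['W'][d==0]=np.nan
    return c
E
python3 - <<'E'
from h import *
for n in('side','top'):
    c=shot(n); cv2.imwrite(f'pics/{n}0.png',c['pixels']); np.savez(f'{n}0.npz',**c)
    print(n,-c['R'].T@c['t'],c['R'],c['fx'])
print(arm.get_state())
E
```

```text
side [0.15272909 0.41002021 0.70128131] [[-7.45150754e-01 -6.66895828e-01 -5.56227157e-04]
 [-5.01335505e-01  5.60712873e-01 -6.58986939e-01]
 [ 4.39787524e-01 -4.90765758e-01 -7.52154176e-01]] 409.2563802249432
top [0.43038967 0.0085211  0.7535328 ] [[ 0.02596269 -0.99943764  0.02122129]
 [-0.98705675 -0.02899017 -0.15772934]
 [ 0.15825585 -0.01685154 -0.98725433]] 353.8566704546189
{'time_s': 0.1, 'q': array([ 1.23239256e+00,  3.00378459e-01,  1.52151555e+00,  2.75725539e-05,
        1.32073169e+00, -6.66077811e-02]), 'joint_velocities': array([ 0.00089866, -0.00351587, -0.00126788, -0.00158593,  0.00048014,
       -0.0009182 ]), 'effort': array([ 9.18687692e-04, -5.44368303e+01, -3.62379241e+01, -1.25321731e-04,
        2.99316693e-03, -9.15525789e-06]), 'ee_pos': array([0.14758296, 0.52960566, 0.23079986]), 'tool_rot': array([-4.25602108e-01, -3.11239376e+00,  1.58098452e-03]), 'force': array([-0.38789002,  0.35238959, -0.49216052]), 'torque': array([-0.00604832,  0.00797167, -0.01942244]), 'gripper_force': 0.0, 'opening': 0.08553807561731101}
```

View pics/side0.png

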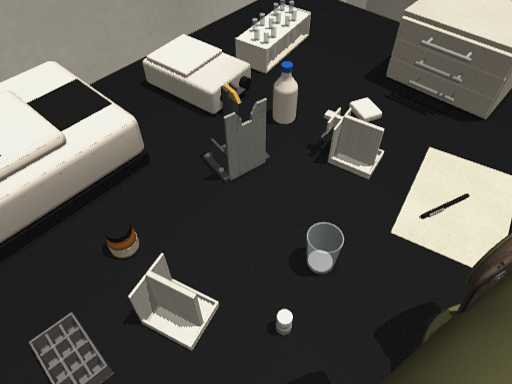

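View pics/top0.png

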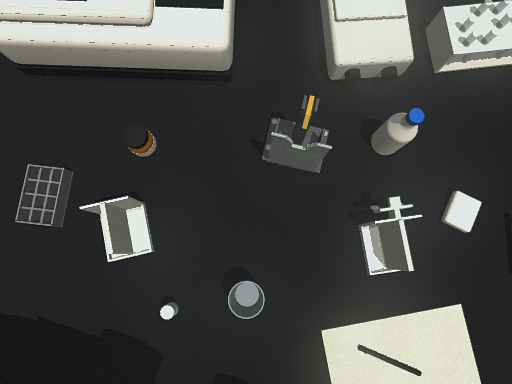

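The top view shows the hook tray at about (388,238), with its hook at (396,205). The plain tray is at (124,230), the upright at (297,152) and the brass catch at (311,110). In the side view the hook tray is at (355,145) and the plain one at (175,300). Next I measure poses from depth.

Run:
```python
from h import *
t=dict(np.load('top0.npz')); s=dict(np.load('side0.npz'))
def reg(c,u0,u1,v0,v1,z0,z1):
    W=c['W'][v0:v1,u0:u1].reshape(-1,3); return W[(W[:,2]>z0)&(W[:,2]<z1)]
def rect(n,W):
    r=cv2.minAreaRect(W[:,:2].astype(np.float32)); print(n,len(W),np.round(W.mean(0),4),'ctr',np.round(r[0],4),'size',np.round(r[1],4),'ang',round(r[2],1), 'box',np.round(cv2.boxPoints(r),3).tolist())
print('bench z',np.nanmedian(reg(t,200,250,200,270,-.05,.05)[:,2]),np.nanmedian(reg(s,200,270,180,230,-.05,.05)[:,2]))
for n,c,b in(('top',t,(350,430,185,285)),('side',s,(310,390,95,180))):
    for z in((.01,.03),(.075,.098),(.098,.109),(.109,.125),(.09,.125)):
        W=reg(c,*b,*z)
        if len(W)>5: rect(f'hook {n} {z}',W)
for n,c,b in(('top',t,(255,335,90,180)),('side',s,(195,275,75,185))):
    for z in((.135,.175),(.175,.192),(.192,.22)):
        W=reg(c,*b,*z)
        if len(W)>5: rect(f'up {n} {z}',W)
big=lambda im,u0,u1,v0,v1,k:cv2.resize(im[v0:v1,u0:u1],None,fx=k,fy=k,interpolation=cv2.INTER_CUBIC)
a=big(t['pixels'],255,335,85,180,5); b=big(t['pixels'],350,430,185,280,5)
cv2.imwrite('pics/crop0.png',np.clip(np.hstack([a,b]).astype(float)*1.5,0,255).astype(np.uint8))
```

```text
bench z -0.00030740945065257756 -0.00015201274714129448
hook top (0.01, 0.03) 382 [ 0.4345 -0.2462  0.0183] ctr [ 0.4432 -0.2642] size [0.1036 0.0899] ang 6.7 box [[0.3869999945163727, -0.22599999606609344], [0.3970000147819519, -0.3149999976158142], [0.5, -0.30300000309944153], [0.48899999260902405, -0.21400000154972076]]
hook top (0.075, 0.098) 341 [ 0.4626 -0.2571  0.0868] ctr [ 0.4687 -0.2497] size [0.0805 0.1173] ang 72.2 box [[0.4009999930858612, -0.27000001072883606], [0.5120000243186951, -0.3059999942779541], [0.5370000004768372, -0.2290000021457672], [0.42500001192092896, -0.19300000369548798]]
hook top (0.098, 0.109) 529 [ 0.4945 -0.2565  0.1042] ctr [ 0.4741 -0.2511] size [0.08   0.1264] ang 71.8 box [[0.4020000100135803, -0.26899999380111694], [0.5220000147819519, -0.3089999854564667], [0.546999990940094, -0.2329999953508377], [0.4269999861717224, -0.19300000369548798]]
hook top (0.109, 0.125) 324 [ 0.4463 -0.2656  0.1141] ctr [ 0.4463 -0.2661] size [0.0927 0.0107] ang 9.7 box [[0.4000000059604645, -0.26899999380111694], [0.4020000100135803, -0.27900001406669617], [0.4930
[... 2803 characters left out ...]
0.6309999823570251, -0.1379999965429306], [0.6890000104904175, -0.07100000232458115], [0.6230000257492065, -0.014000000432133675]]
up side (0.175, 0.192) 252 [ 0.636  -0.0667  0.1828] ctr [ 0.6266 -0.0766] size [0.0908 0.0841] ang 49.4 box [[0.5649999976158142, -0.08399999886751175], [0.6290000081062317, -0.1379999965429306], [0.6880000233650208, -0.0689999982714653], [0.6240000128746033, -0.014999999664723873]]
up side (0.192, 0.22) 155 [ 0.6685 -0.0769  0.1974] ctr [ 0.666  -0.0769] size [0.028  0.0487] ang 76.4 box [[0.6389999985694885, -0.08500000089406967], [0.6859999895095825, -0.09600000083446503], [0.6930000185966492, -0.0689999982714653], [0.6460000276565552, -0.057999998331069946]]
```

View pics/crop0.png

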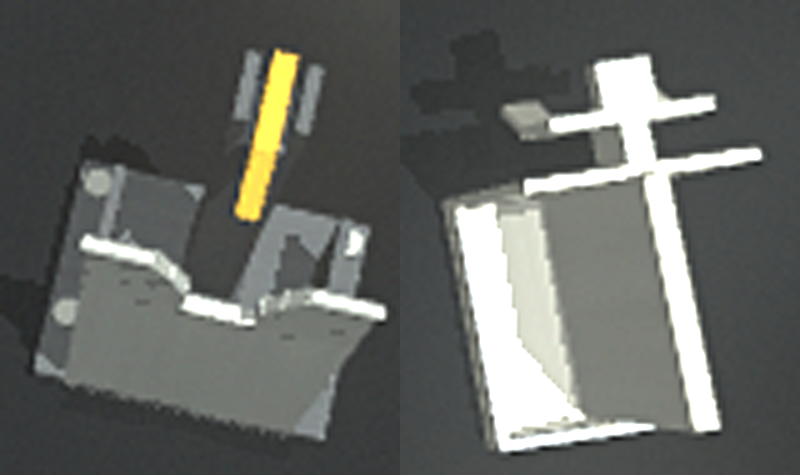

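The crop shows the plate's top edge running from (85,242) to (385,310), the slot bottom around (220,310) and the catch nose at (247,215). On the right, the rib runs from (655,180) to (707,430). Now I fit the upright precisely.

Run:
```python
from h import *
t=dict(np.load('top0.npz')); s=dict(np.load('side0.npz'))
yaw=np.radians(-12.4); o=np.array([.63,-.07])
for n,c,b in(('top',t,(255,345,85,180)),('side',s,(195,285,70,190))):
    W=c['W'][b[2]:b[3],b[0]:b[1]].reshape(-1,3)
    ax=np.array([np.cos(yaw),np.sin(yaw)]); ay=np.array([-ax[1],ax[0]])
    L=np.stack([(W[:,:2]-o)@ax,(W[:,:2]-o)@ay,W[:,2]],1)
    F=L[(L[:,2]>.04)&(L[:,2]<.18)&(abs(L[:,0])<.02)]
    # front face: robust plane fit x=a+b y+c z
    M=np.c_[np.ones(len(F)),F[:,1],F[:,2]]; k=np.ones(len(F),bool)
    for _ in range(8):
        p=np.linalg.lstsq(M[k],F[k,0],rcond=None)[0]; r=F[:,0]-M@p; k=abs(r)<max(.003,1.5*np.median(abs(r)))
    print(n,'face',p,k.sum(),len(F),'y range',np.percentile(F[k,1],[0.5,2,50,98,99.5]))
    T=L[(L[:,2]>.182)&(L[:,2]<.188)&(abs(L[:,0])<.02)]
    print(' top pts',len(T),np.round([T[:,0].min(),T[:,0].max(),T[:,1].min(),T[:,1].max()],4),'gap',np.sort(T[:,1])[[np.argmax(np.diff(np.sort(T[:,1]))),np.argmax(np.diff(np.sort(T[:,1])))+1]])
    S=L[(L[:,2]>.14)&(L[:,2]<.148)&(abs(L[:,0])<.01)]
    px=c['pixels'].astype(int)[b[2]:b[3],b[0]:b[1]].reshape(-1,3)
    G=L[(px[:,2]-px[:,0]>50)&(L[:,2]>.15)]; 
    print(' brass',len(G),np.round(np.percentile(G,[2,50,98],axis=0),4), 'fit',np.polyfit(G[:,0],G[:,1],1))
```

```text
top face [-0.01891566 -0.0085311   0.00294729] 1108 1149 y range [-0.0497008  -0.04828267 -0.00065177  0.04785772  0.04920771]
 top pts 131 [-0.0192  0.0169 -0.052   0.052 ] gap [-0.02571597 -0.00384832]
 brass 176 [[ 0.0065 -0.0037  0.1824]
 [ 0.0298  0.0004  0.1967]
 [ 0.0581  0.0043  0.2   ]] fit [0.00792686 0.00016351]
side face [-0.01832987 -0.00571883  0.00077734] 1684 1841 y range [-0.04926863 -0.04778429  0.00251167  0.05008287  0.05074905]
 top pts 75 [-0.0197  0.0193 -0.0503  0.0521] gap [-0.02561662 -0.00277598]
 brass 123 [[ 0.0074 -0.0077  0.1833]
 [ 0.0264  0.0022  0.1943]
 [ 0.0579  0.0056  0.1995]] fit [-0.02883738  0.00228832]
```

Call:
apply_moves([
  [0,0,-0.1105,0,0,0,1],
  [0,0,-0.1105,0,0,0,1],
  [0,0,-0.1105,0,0,0,1],
  [0,0,-0.1105,0,0,0,1],
  [0,0,0,-0.87,-3.95,0,1],
  [0,0,0,-0.87,-3.95,0,1],
  [0,0,0,-0.87,-3.95,0,1],
  [0,0,0,-0.87,-3.95,0,1],
  [0,0,0,-0.87,-3.95,0,1],
  [0,0,0,-0.87,-3.95,0,1],
  [0,0,0,-0.87,-3.95,0,1],
  [0,0,0,-0.87,-3.95,0,1],
  [0,0,0,-0.87,-3.95,0,1],
  [0,0,0,-0.87,-3.95,0,1],
  [0,0,0,-0.87,-3.95,0,1],
  [0,0,0,-0.87,-3.95,0,1],
  [0,0,0,-0.87,-3.95,0,1],
  [0,0,0,-0.87,-3.95,0,1],
  [0,0,0,-0.87,-3.95,0,1],
  [0,0,0,-0.87,-3.95,0,1],
], grip_force=80)

```text
time_s: 1.77
ee_pos: [0.392, -0.0718, 0.2313]
tool_rot: [-0.266, 3.13, -0.0]
force: [1.0, 1.1, -0.2]
opening: 0.0854
gripper_force: 0.0
```

```bash
cat >> h.py <<'E'
from scipy.spatial.transform import Rotation as Ro
def goto(xy,z,yaw_y):
    "remaining shift (cm, tool axes) to TCP target and turn about tool z (rad) so tool y stands at yaw_y deg"
    s=arm.get_state(); R=Ro.from_rotvec(s['tool_rot']).as_matrix()
    d=R.T@(np.r_[xy,z]-s['ee_pos'])*100
    a=np.arctan2(R[1,1],R[0,1]); 
    print('t',round(s['time_s'],2),'pos',np.round(s['ee_pos'],4),'yaw_y',round(np.degrees(a),2),'zax',np.round(R[:,2],3),'F',np.round(s['force'],1),'q6',round(s['q'][5],2),'open',round(s['opening'],4))
    print('shift cm',np.round(d,2),'turn z',round(a-np.radians(yaw_y),4))
E
python3 -c "
from h import *
goto((.4694,-.2621),.231,99.7)"
```

```text
t 1.77 pos [ 0.392  -0.0718  0.2313] yaw_y 99.72 zax [ 0. -0. -1.] F [ 1.   1.1 -0.2] q6 -2.01 open 0.0854
shift cm [ -4.41 -20.07   0.03] turn z 0.0004
```

Call:
apply_moves([
  [0,0,0,-0.89,-4.05,0,1],
  [0,0,0,-0.89,-4.05,0,1],
  [0,0,0,-0.89,-4.05,0,1],
  [0,0,0,-0.89,-4.05,0,1],
  [0,0,0,-0.89,-4.05,0,1],
  [0,0,0,0,0,2,1],
  [0,0,0,0,0,3,1],
  [0,0,0,0,0,3,1],
  [0,0,0,0,0,0,1],
  [0,0,0,0,0,0,1],
])

```text
time_s: 2.6
ee_pos: [0.4696, -0.2613, 0.1508]
tool_rot: [0.267, -3.128, -0.003]
force: [0.4, -0.7, 0.5]
opening: 0.0852
gripper_force: 0.0
```

```bash
python3 -c "
from h import *
goto((.4694,-.2621),.080,99.7)
c=shot('side'); cv2.imwrite('pics/s1.png',cv2.resize(c['pixels'][50:210,270:470],None,fx=3.5,fy=3.5))"
```

```text
t 2.6 pos [ 0.4696 -0.2613  0.1508] yaw_y 99.75 zax [-0.002  0.001 -1.   ] F [ 0.4 -0.7  0.5] q6 -2.32 open 0.0852
shift cm [ 0.02 -0.09  7.08] turn z 0.0009
```

View pics/s1.png

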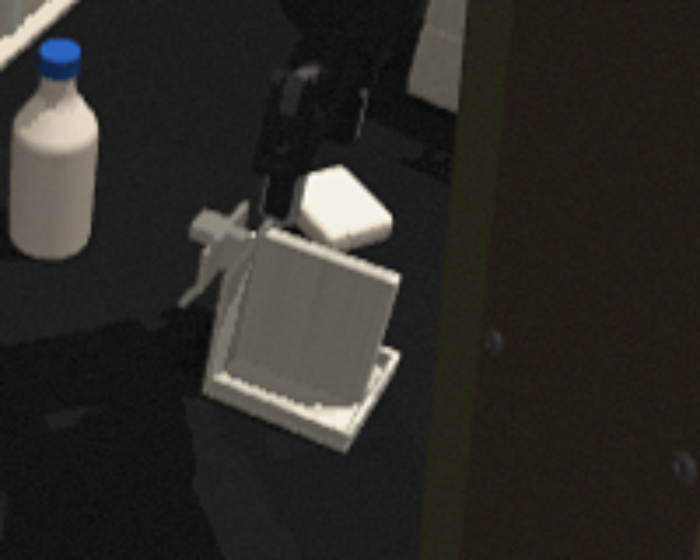

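The close-up shows the tray undisturbed, its rib top from (265,230) to (400,280). A dark finger tip is at about (280,200) and the gripper is above it. I check by projection that the fingers straddle the rib.

```bash
python3 -c "
from h import *
for n in('side','top'):
  c=shot(n); R=Ro.from_rotvec(arm.get_state()['tool_rot']).as_matrix(); p=arm.get_state()['ee_pos']
  for k in(-.05,0,.05):
    X=c['R']@(p+R@[0,k,-.013])+c['t']; u=np.array([c['fx']*X[0]/X[2]+c['cx'],c['fy']*X[1]/X[2]+c['cy']]); print(n,k,u,(u-[270,50])*3.5)
  cv2.imwrite(f'pics/{n}2.png',np.clip(cv2.resize(c['pixels'][150:310,320:470],None,fx=3.5,fy=3.5)*2.5,0,255).astype(np.uint8)) if n=='top' else 0
"
```

```text
side -0.05 [366.61233135  88.01280488] [338.14315973 133.04481707]
side 0 [357.61114771  99.86969902] [306.63901699 174.54394658]
side 0.05 [348.01598289 112.50902048] [273.05594011 218.78157169]
top -0.05 [444.62039469 225.46878871] [611.17138142 614.14076048]
top 0 [415.62640887 229.75008132] [509.69243103 629.12528463]
top 0.05 [386.42818913 234.0615314 ] [407.49866197 644.21535991]
```

View pics/top2.png

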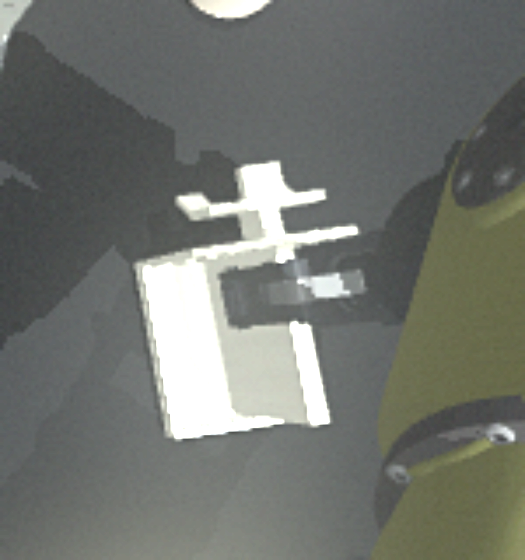

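The top crop shows the left finger tip at (235,295), matching the projection, with the rib in the middle between the fingers. Now I descend and grip.

Call:
apply_moves([
  [0,0,0,0,-0.05,2,1],
  [0,0,0,0,0,2,1],
  [0,0,0,0,0,2,1],
  [0,0,0,0,0,1.1,1],
  [0,0,0,0,0,0,0.5],
  [0,0,0,0,0,0,0.2],
  [0,0,0,0,0,0,0],
  [0,0,0,0,0,0,0],
  [0,0,0,0,0,0,0],
  [0,0,0,0,0,0,0],
  [0,0,0,0,0,0,0],
  [0,0,0,0,0,0,0],
])

```text
time_s: 3.75
ee_pos: [0.4704, -0.2623, 0.0809]
tool_rot: [-0.267, 3.129, -0.001]
force: [-0.6, -2.4, 6.2]
opening: 0.0091
gripper_force: 78.7
```

Call:
apply_moves([
  [0,0,0,0,0,-1,0],
  [0,0,0,0,0,-3,0],
  [0,0,0,0,0,-3,0],
  [0,0,0,0,0,-3,0],
  [0,0,0,0,0,-3,0],
  [0,0,0.095,0,0,-3,0],
  [0,0,0.095,0,0,-1,0],
  [0,0,0.095,0,0,0,0],
  [0,0,0.094,0,0,0,0],
  [0,0,0,0,0,0,0],
])

```text
time_s: 4.58
ee_pos: [0.4699, -0.2618, 0.2506]
tool_rot: [-0.334, -3.123, -0.0]
force: [-0.0, -0.1, -3.5]
opening: 0.0089
gripper_force: 78.5
```

```bash
python3 -c "
from h import *
goto((.5805,-.0593),.25,78)
s=dict(np.load('side0.npz'))['W'][55:125,265:305].reshape(-1,3); b=s[s[:,2]>.03]; print('bottle',b.max(0),b.min(0))
"
```

```text
t 4.58 pos [ 0.4699 -0.2618  0.2506] yaw_y 77.79 zax [-0.  0. -1.] F [-0.  -0.1 -3.5] q6 -1.93 open 0.0089
shift cm [-6.53 22.13  0.06] turn z -0.0037
bottle [ 0.86526137 -0.11024165  0.18449422] [ 0.60027225 -0.4286853   0.03014571]
```

Call:
apply_moves([
  [0,0,-0.003,0,3.1,0,0],
  [0,0,0,0,3.2,0,0],
  [0,0,0,0,3.2,0,0],
  [0,0,0,0,3.2,0,0],
  [0,0,0,0,3.2,0,0],
  [0,0,0,0,3.2,0,0],
  [0,0,0,0,3.0,0,0],
  [0,0,0,-2,0,0,0],
  [0,0,0,-3,0,0,0],
  [0,0,0,-1.5,0,0,0],
  [0,0,0,0,0,0,0],
  [0,0,0,0,0,0,0],
])

```text
time_s: 5.58
ee_pos: [0.5789, -0.0589, 0.2495]
tool_rot: [-0.318, -3.124, -0.0]
force: [-0.2, 0.4, -2.3]
opening: 0.0091
gripper_force: 79.4
```

Run:
```python
from h import *
goto((.5805,-.0593),.25,78)
for n in('side','top'):
    c=shot(n); cv2.imwrite(f'pics/{n}3.png',c['pixels']); np.savez(f'{n}3.npz',**c)
a=cv2.imread('pics/side3.png')[40:190,180:300]; b=cv2.imread('pics/top3.png')[70:220,240:360]
cv2.imwrite('pics/pre.png',np.clip(cv2.resize(np.hstack([a,b]),None,fx=3.3,fy=3.3)*1.6,0,255).astype(np.uint8))
# tray features in upright frame
yaw=np.radians(-12); ax=np.array([np.cos(yaw),np.sin(yaw)]); ay=np.array([-ax[1],ax[0]]); o=np.array([.6147,-.0666])
for n in('side','top'):
    c=dict(np.load(n+'3.npz')); W=c['W'].reshape(-1,3); L=np.c_[(W[:,:2]-o)@ax,(W[:,:2]-o)@ay,W[:,2]]
    k=(L[:,2]>.268)&(L[:,2]<.280)&(abs(L[:,1])<.06)&(L[:,0]>-.02)&(L[:,0]<.06)
    T=L[k]; print(n,len(T))
    if len(T)>5:
        for lo,hi,nm in((-.02,-.006,'backplate'),(.006,.0145,'cross'),(.016,.04,'tab')):
            q=T[(T[:,0]>lo)&(T[:,0]<hi)]
            if len(q)>4: print(nm,len(q),np.round(np.percentile(q,[2,50,98],axis=0),4).tolist(),'slope',np.round(np.polyfit(q[:,1],q[:,0],1),3))
```

```text
t 5.58 pos [ 0.5789 -0.0589  0.2495] yaw_y 78.36 zax [-0.002  0.    -1.   ] F [-0.2  0.4 -2.3] q6 -1.53 open 0.0091
shift cm [-0.17 -0.   -0.05] turn z 0.0062
side 114
backplate 66 [[-0.0157, 0.0153, 0.2685], [-0.0135, 0.03, 0.2722], [-0.0089, 0.0453, 0.2744]] slope [ 0.029 -0.014]
cross 33 [[0.0065, 0.0075, 0.2685], [0.0082, 0.0238, 0.2726], [0.0123, 0.0313, 0.2743]] slope [-0.044  0.01 ]
tab 10 [[0.0168, -0.01, 0.2684], [0.0242, -0.0081, 0.2723], [0.0299, 0.0104, 0.2736]] slope [0.217 0.025]
top 0
```

View pics/pre.png

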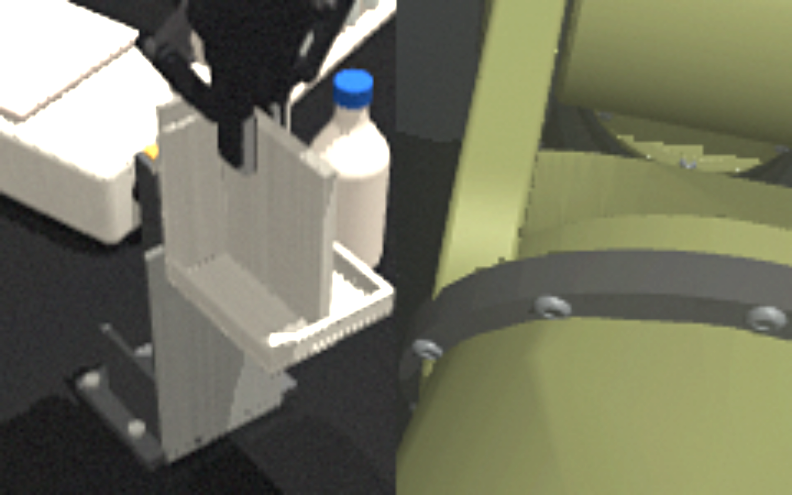

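Call:
apply_moves([
  [0,0,0.006,-0.18,0,0,0],
  [0,0,0,0,0,1,0],
  [0,0,0,0,0,1.5,0],
  [0,0,0,0,0,1.5,0],
  [0,0,0,0,0,1.2,0],
  [0,0,0,0,0,0.8,0],
  [0,0,0,0,0,0,0],
  [0,0,0,0,0,0,0],
])

```text
time_s: 6.35
ee_pos: [0.5808, -0.0594, 0.1903]
tool_rot: [-0.332, -3.124, -0.0]
force: [-0.9, -0.4, -3.1]
opening: 0.0088
gripper_force: 79.4
```

```bash
python3 -c "
from h import *
goto((.5805,-.0593),.151,78)"
```

```text
t 6.35 pos [ 0.5808 -0.0594  0.1903] yaw_y 77.87 zax [-0.  0. -1.] F [-0.9 -0.4 -3.1] q6 -1.52 open 0.0088
shift cm [0.03 0.   3.93] turn z -0.0023
```

No contact so far. I keep lowering in small steps.

Call:
apply_moves([
  [0,0,0,0,0,0.7,0],
  [0,0,0,0,0,0.7,0],
  [0,0,0,0,0,0.5,0],
  [0,0,0,0,0,0.3,0],
  [0,0,0,0,0,0,0],
])

```text
time_s: 6.77
ee_pos: [0.5807, -0.0593, 0.1682]
tool_rot: [0.332, 3.124, 0.0]
force: [-6.6, 1.2, 1.2]
opening: 0.0093
gripper_force: 80.1
```

Call:
apply_moves([
  [0,0,0,0,0,0.5,0],
  [0,0,0,0,0,0.4,0],
  [0,0,0,0,0,0.3,0],
  [0,0,0,0,0,0.2,0],
  [0,0,0,0,0,0,0],
])

```text
time_s: 7.18
ee_pos: [0.5807, -0.0593, 0.1536]
tool_rot: [-0.332, -3.123, 0.0]
force: [-0.5, 0.6, -3.3]
opening: 0.0088
gripper_force: 79.4
```

```bash
python3 -c "
from h import *
goto((.5805,-.0593),.151,78)"
```

```text
t 7.18 pos [ 0.5807 -0.0593  0.1536] yaw_y 77.87 zax [-0.001  0.    -1.   ] F [-0.5  0.6 -3.3] q6 -1.52 open 0.0088
shift cm [0.02 0.   0.26] turn z -0.0023
```

Call:
apply_moves([
  [0,0,0,0,0,0.15,0],
  [0,0,0,0,0,0.15,0],
  [0,0,0,0,0,0,0],
  [0,0,0,0,0,0,0],
])

```text
time_s: 7.52
ee_pos: [0.5808, -0.0594, 0.1513]
tool_rot: [0.332, 3.124, 0.0]
force: [0.2, 0.7, -3.4]
opening: 0.0086
gripper_force: 79.4
```

Call:
apply_moves([
  [0,0,0,0,0,0.1,0],
  [0,0,0,0,0,0,0],
  [0,0,0,0,0,0,0],
])

```text
time_s: 7.77
ee_pos: [0.581, -0.0594, 0.1508]
tool_rot: [0.332, 3.123, -0.0]
force: [-2.4, 1.6, 1.8]
opening: 0.0092
gripper_force: 80.4
```

Call:
apply_moves([
  [0,0,0,0,0,0.1,0],
  [0,0,0,0,0,0,0],
  [0,0,0,0,0,0,0],
])

```text
time_s: 8.02
ee_pos: [0.5811, -0.0594, 0.1506]
tool_rot: [0.332, 3.122, -0.0]
force: [-6.8, 0.5, 10.1]
opening: 0.0093
gripper_force: 81.9
```

Run:
```python
from h import *
goto((.5805,-.0593),.151,78)
c=shot('side'); cv2.imwrite('pics/home.png',np.clip(cv2.resize(c['pixels'][60:200,180:300],None,fx=4,fy=4,interpolation=cv2.INTER_CUBIC).astype(float)*1.6,0,255).astype(np.uint8))
```

```text
t 8.02 pos [ 0.5811 -0.0594  0.1506] yaw_y 77.87 zax [ 0.002 -0.    -1.   ] F [-6.8  0.5 10.1] q6 -1.52 open 0.0093
shift cm [ 0.06 -0.   -0.04] turn z -0.0023
```

View pics/home.png

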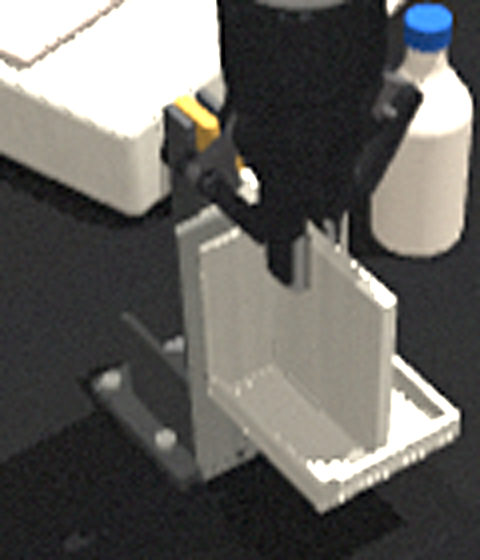

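The tray is on a hard stop at the home height, with the catch (180,105) running forward towards (240,165) behind the gripper. I let go and rise.

Call:
apply_moves([
  [0,0,0,0,0,-0.1,0],
  [0,0,0,0,0,0,0.5],
  [0,0,0,0,0,0,1],
  [0,0,0,0,0,0,1],
  [0,0,0,0,0,0,1],
  [0,0,0,0,0,0,1],
  [0,0,0,0,0,0,1],
  [0,0,0,0,0,-1,1],
  [0,0,0,0,0,-2,1],
  [0,0,0,0,0,-3,1],
  [0,0,0,0,0,-3,1],
  [0,0,0,0,0,-3,1],
  [0,0,0,4,0,0,1],
  [0,0,0,4,0,0,1],
  [0,0,0,4,0,0,1],
  [0,0,0,4,0,0,1],
  [0,0,0,4,0,0,1],
  [0,0,0,0,0,0,1],
])

```text
time_s: 9.57
ee_pos: [0.3805, -0.0162, 0.2712]
tool_rot: [0.331, 3.123, -0.0]
force: [-0.4, 0.4, 0.3]
opening: 0.0852
gripper_force: 0.0
```

Run:
```python
from h import *
goto((.5805,-.0593),.151,78)
ims=[]
yaw=np.radians(-12); ax=np.array([np.cos(yaw),np.sin(yaw)]); ay=np.array([-ax[1],ax[0]]); o=np.array([.6147,-.0666])
for n,b in(('side',(180,300,50,190)),('top',(250,370,60,200))):
    c=shot(n); ims.append(c['pixels'][b[2]:b[3],b[0]:b[1]])
    W=c['W'].reshape(-1,3); px=c['pixels'].reshape(-1,3).astype(int); L=np.c_[(W[:,:2]-o)@ax,(W[:,:2]-o)@ay,W[:,2]]
    G=L[(px[:,2]-px[:,0]>50)&(L[:,2]>.15)&(abs(L[:,0]-.04)<.05)&(abs(L[:,1])<.03)]
    print(n,'brass',len(G),np.round(np.percentile(G,[2,50,98],axis=0),4).tolist() if len(G) else '')
    T=L[(L[:,0]>.004)&(L[:,0]<.035)&(abs(L[:,1])<.034)&(L[:,2]>.14)&(L[:,2]<.179)]; print('hook tops',len(T),np.round(np.percentile(T[:,2],[10,50,90,98]),4) if len(T) else '')
    Rb=L[(abs(L[:,1])<.004)&(L[:,0]<-.02)&(L[:,0]>-.11)&(L[:,2]>.165)&(L[:,2]<.2)]
    if len(Rb)>5: print('rib top z=a x+b',np.polyfit(Rb[:,0],Rb[:,2],1))
cv2.imwrite('pics/rel.png',np.clip(cv2.resize(np.hstack(ims),None,fx=3.3,fy=3.3,interpolation=cv2.INTER_CUBIC).astype(float)*1.6,0,255).astype(np.uint8))
```

```text
t 9.57 pos [ 0.3805 -0.0162  0.2712] yaw_y 77.9 zax [ 0.001 -0.    -1.   ] F [-0.4  0.4  0.3] q6 -1.5 open 0.0852
shift cm [-2.045e+01 -2.000e-02  1.204e+01] turn z -0.0017
side brass 125 [[0.0234, -0.0074, 0.1826], [0.0423, 0.0019, 0.1943], [0.0736, 0.0049, 0.1996]]
hook tops 126 [0.1672 0.1758 0.1772 0.1779]
rib top z=a x+b [0.09524318 0.18439673]
top brass 175 [[0.0227, -0.004, 0.1823], [0.046, 0.0001, 0.1966], [0.0737, 0.0039, 0.1994]]
hook tops 221 [0.1633 0.1759 0.1775 0.1783]
rib top z=a x+b [0.09364435 0.18465216]
```

View pics/rel.png

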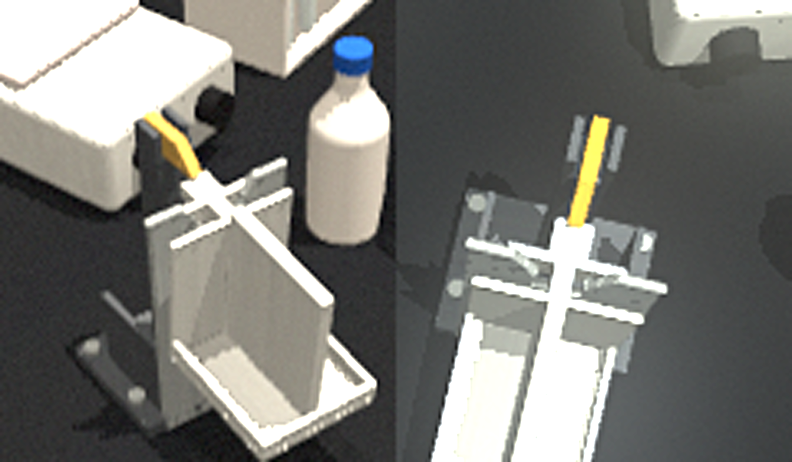

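The tray hangs level in the slot with the expected 5° sag. The tab top is at z 0.177, under the catch. The catch nose is back at its sprung position: x 22.7 mm against 22.2 mm at the start. I hand in.

```bash
python3 -c "
from station import arm
print(arm.job_done())"
```

```text
the job is handed in; nothing more can be done
None
```

The hook tray hangs fully home on the upright with the catch sprung back over its tab, the gripper is clear, and the plain tray was never approached; the job was handed in at about 10 s of the 43 s limit.

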